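# Slide the light pad under the gel tank and switch it on

### The job

Get the electrophoresis tank ready for loading: square the flat light pad up to the tank and push it along the bench, pale-window end first, into the low tunnel under the tank's raised deck until its pale window lies centred under the deck, with the button end left sticking out on the near side where it came from. Keep the pad flat on the bench all the way (push it with the fingers, never lift or tip it) and do not shift the tank; leave the lid, bottle, tube rack and comb where they are. Then press the pad's green button fully down, let it up again and come clear.

Things in the scene. Friction and masses are not known exactly. Their poses are not given: they have to be found in the camera images.
- tank: Clear acrylic gel tank, lid off, loose (about 0.85 kg, shifts if shoved with some 3 N). 264 mm long (its x) x 130 mm deep (its y) x 62 mm high (terminal pins to 76 mm). Origin: centre of its underside, at bench level. End chambers (|x| 60 to 132 mm) stand on the bench; the clear deck bridges the tunnel between them. Yaw within 10 degrees of zero.
- tank_mouth (a point): Centre of the near mouth of the tunnel under the deck: -65 mm along the tank's y from its origin, 11 mm up. The tunnel runs straight through along the tank's y, 120 mm wide (|x| < 60 mm), 23 mm high above the bench, 130 mm long (|y| < 65 mm). The pad waits before this mouth, on the tank's -y side.
- tank_red (a point): Red terminal on top of the tank's +x end, 122 mm along x, -42 mm along y and 64 mm above the tank's origin.
- tank_black (a point): Black terminal on top of the tank's -x end, -122 mm along x, -42 mm along y and 64 mm above the tank's origin.
- pad: Flat charcoal light pad, loose, about 0.45 kg, 104 mm wide (its x) x 200 mm long (its y) x 18 mm thick, vertical corners of 14 mm radius. Origin: centre of its underside. The +y end with the pale window (86 x 118 mm) goes in first; the -y end carries the button. Starts out of line with the tunnel (30 mm, 13 degrees at most), its front 40 to 80 mm short of the tank. Slides at 1.5 to 4.5 N.
- pad_window (a point): Centre of the pad's pale window, on its top face: 25 mm along the pad's +y from its origin, 18 mm up. To be brought over the tank's origin in plan. The pad's -y end face then lies 125 mm out along -y from the tank's origin, 60 mm outside the tank wall.
- switch_top (a point): Centre of the top of the pad's round green push button, 20 mm across, standing 5 mm proud of the pad's top (23 mm above the bench): 73 mm along the pad's -y from its origin.
- switch (a joint): The button's travel in m: 0 up, 0.004 fully down (about 1 N to start, 4 N fully down); springs back up.
- lid: Bystander: the tank's purple lid with a clear window, 274 x 138 x 26 mm with a red and a black socket to 44 mm, loose, beyond the tank on its +y side. Origin: centre of its underside.
- bottle: Bystander: clear glass bottle with a blue cap, 86 mm across, 166 mm high, loose, on the +y side. Origin: centre of its underside.
- rack: Bystander: orange microtube rack with capped tubes, 60 x 120 x 39 mm, loose, its length roughly along world x, on the -y side behind the pad. Origin: centre of its underside.
- comb: Bystander: white gel comb lying flat, 35 x 104 x 8 mm, loose, past the +x end of the tank. Origin: on its underside by the spine.

How it is judged:
By the outcome, as a careful person would: the job done as asked, in the order asked, and still so for the second after the job is handed in, with the robot touching nothing.
It also fails if it takes over 67 s, if anything falls off the work surface, if the arm or the gripper's body presses on something with over 40 N, if the wrist force passes 120 N, or if a joint passes its speed limit or range.

### The arm

A 6-joint arm with a two-finger parallel gripper is mounted at the origin on the work surface. World frame = base frame: x ahead of the robot, y to its left, z up, the work surface at z = 0. Lengths are in m, angles in rad, forces in N, time in s.
With the tool pointing down it reaches from about 0.425 to 1.125 m from the base axis. Payload 14.9 kg.
Tool frame: the origin (TCP) lies at the very end of the fingers, on their centre line; the grasp point (between the pads) lies 19 mm behind it; z points along the fingers, y is the direction in which the jaws open and shut (so a half turn about z gives the same grasp; the last joint's range is limited). The gripper opens to 91 mm and grips with 3 to 60 N. Pads are 32 mm wide; open, the fingers measure 118 mm over their backs; the gripper's body (76 mm by 178 mm) begins 60 mm behind the grasp point.
Start: joints at [1.08, 0.379, 1.734, -0, 1.028, -0.033], TCP at [0.309, 0.628, 0.214] pointing down, gripper open.
Joint ranges: [-2.77, 2.77], [-0.74, 2.19], [0, 2.66], [-1.06, 4.2], [0.31, 2.87], [-3.08, 3.08]. Speed limits (rad/s): [1.89, 1.89, 2.39, 3.14, 3.14, 3.14].

### API

Orientations are given as a rotation vector (axis times angle).
In Python, from rig import env gives the robot as it stands. The module is installed in compiled form; this text tells all that it offers.
- The arm moves only by the tool move_arm, never from a script. Its argument "rows" is a list that holds one entry, the list of rows, each a list of 7 numbers: the shift along the tool's x, y, z in cm, then the turn, a rotation vector about the tool's x, y, z in rad, then the finger opening in cm, from 0 to 9.12. A call has 1 to 8 rows; each row is the pose to reach, as a shift and turn from the pose commanded when the call began, along the tool's axes at that moment; what a row does not reach only later rows make up. A row lasts 1/8 s, in which the tool goes at most 62.5 mm and 10.7 degrees, less where a joint would pass 70% of its speed; a pose out of reach is approached as far as the arm can. A call with a gripper value outside its range is refused whole. The fingers move at their own pace and stop on an object; the grip force is fixed at half the most. Time passes only in rows, so rows that repeat a pose let the fingers close. It gives the time, the measured TCP pose, the force and the opening at its end, in the units of the state.
- env.state(): the state, without advancing time (a new reading comes with each control period).
- env.read_camera(name): name is "side" or "top" or "wrist"; returns (picture, depth): 400x640x3 uint8, red, green, blue; 400x640 float32, m along the optical axis (not along the pixel's ray), 0 where there is no reading.
- env.camera_params(name): a dict with "vertical_fov" (degrees; the focal length in pixels is half the picture's height over the tangent of half this angle, whatever the lens; pixels are square), "cx", "cy" (the principal point, pixels), "k1" (the pictures are not rectified: a ray, as slopes to the right and down, at radius r is drawn at 1 + k1 r^2 times it, then the intrinsics apply), "R" (3x3) and "t" (3): a world point X has camera coordinates R X + t; the wrist camera has in their place "hand_eye" (4x4, takes a point from camera to tool coordinates, whose origin is the TCP and whose axes are the flange's). Camera axes: x right, y down, z forward; pixel columns grow to the right and rows downward; lengths in m; the calibration is good to about 2 mm. A picture is of the moment at which its call begins: read the wrist's pose just before it. camera_params takes no time and is no camera call.
- env.sign_off(): hands the job in, once; it reports no verdict.
Trained networks look in the newest picture that a camera, given by its name, has taken for a name from the list of things; names that differ only in an ending like _2 or _b are one class to them, and where a whole thing is asked for, a point or a joint stands for the part that bears it (a point fixed in the world has none). Each returns a list of dicts, best first, with "conf" (0 to 1); they miss things now and then, are a little off and sometimes report something else, mostly with a low value. They report only what shows in the picture. A call takes as long as a camera call.
- env.find_in(camera, target): "at" ([column, row] in pixels, amid what is visible of it).
- env.masks_of(camera, target): "mask" (400x640 bool, what is visible of it) and "at" ([column, row] in pixels, amid what is visible of it).
The state is a dict: "time_s": time; "joint_pos": joint angles; "joint_velocities": joint speeds; "joint_efforts": joint torques, N m; "eef_pos": TCP position; "ee_rot": TCP orientation; "force": force on the tool from outside, world axes, zero at the start; "wrist_torque": the same for the moment, N m; "grip_width": finger opening in m.
Only numpy, scipy, OpenCV 4.12 (cv2) and the standard library are available. Lean on these libraries where they do the work, as an engineer would, in place of code of your own. Each camera call takes 0.05 s, during which the arm holds its last target. There are 200 camera calls.

## Working session

There is one attempt and no reset: what is moved stays moved. The work goes in short steps, Python scripts to look and compute and a tool call to move; the robot and the scene stay as the last step left them, time stands still between calls to the robot, and variables do not carry over. Pictures are saved under pics/ and viewed, about 8 in all and at most 12, crops included, and the job is handed in when it is done.

Besides the shell and the picture viewer there is one more tool, called after "Emit:" as a command line: name --argument value ..., lists and objects as JSON in quotes. move_arm: Moves the arm, as the interface text tells. Its arguments: {"type":"object","properties":{"rows":{"type":"array"}},"required":["rows"]}

```bash
mkdir -p pics; cat > h.py <<'E'
import numpy as np, cv2
from scipy.spatial.transform import Rotation as Ro
from rig import env
def K(p):
    f=200/np.tan(np.radians(p["vertical_fov"])/2); return f,p["cx"],p["cy"],p["k1"]
def cam(name,st=None):
    p=env.camera_params(name)
    if "R" in p: R=np.array(p["R"]);t=np.array(p["t"])
    else:
        H=np.array(p["hand_eye"]); T=np.eye(4); T[:3,:3]=Ro.from_rotvec(st["ee_rot"]).as_matrix(); T[:3,3]=st["eef_pos"]
        M=np.linalg.inv(T@H); R,t=M[:3,:3],M[:3,3]
    return p,R,t
def rays(p,uv):
    f,cx,cy,k=K(p); uv=np.atleast_2d(uv).astype(float); d=(uv-[cx,cy])/f; s=d.copy()
    for _ in range(20): s=d/(1+k*(s**2).sum(1,keepdims=True))
    return np.c_[s,np.ones(len(s))]
def onz(name,uv,z,st=None):
    p,R,t=cam(name,st); d=rays(p,uv)@R; o=-R.T@t
    return o+d*((z-o[2])/d[:,2])[:,None]
def deproj(name,uv,dep,st=None):
    p,R,t=cam(name,st); return (rays(p,uv)*np.asarray(dep)[:,None]-t)@R
def proj(name,X,st=None):
    p,R,t=cam(name,st); c=np.atleast_2d(X)@R.T+t; s=c[:,:2]/c[:,2:]
    f,cx,cy,k=K(p); return s*(1+k*(s**2).sum(1,keepdims=True))*f+[cx,cy]
E
cat > a.py <<'E'
from h import *
st=env.state(); print(st)
for n in("top","side"):
    im,d=env.read_camera(n); cv2.imwrite(f"pics/{n}0.png",im[...,::-1]); np.save(f"pics/{n}0.npy",d)
    p=env.camera_params(n); print(n,p)
    for th,z in(("pad",.018),("tank",.06),("tank_red",.07),("tank_black",.07),("switch_top",.023),("pad_window",.018),("rack",.04)):
        if n=="top" or th in("switch_top","tank_red","tank_black"):
            r=env.find_in(n,th); print(th,[(np.round(q["at"]),round(q["conf"],2),onz(n,q["at"],z)[0].round(3)) for q in r[:2]])
E
python3 a.py
```

```text
{'time_s': 0.0, 'joint_pos': array([ 1.07970973e+00,  3.79430864e-01,  1.73477824e+00, -1.82675382e-05,
        1.02849068e+00, -3.33136253e-02]), 'joint_velocities': array([-0.00013112, -0.00108473,  0.00104778,  0.00103732,  0.00065864,
       -0.0020409 ]), 'joint_efforts': array([ 4.48646126e-03, -7.63750505e+01, -4.34365869e+01,  6.52857288e-02,
        4.23641538e-02, -7.42019506e-05]), 'eef_pos': array([0.30919643, 0.62756893, 0.21327392]), 'ee_rot': array([-7.12729762e-01, -3.05939696e+00,  1.68585326e-03]), 'force': array([0.68274634, 0.5600887 , 0.33761484]), 'wrist_torque': array([-0.04435836, -0.04150436, -0.01822088]), 'grip_width': 0.09103904880380423}
top {'vertical_fov': 43.788148638664275, 'cx': 320.82746862993486, 'cy': 202.09013562417618, 'k1': 0.05510352395870757, 'R': array([[ 0.01715012, -0.99976565, -0.01321075],
       [-0.99021896, -0.01515364, -0.13869674],
       [ 0.13846405,  0.01546021, -0.99024678]]), 't': array([-0.01788665,  0.56865266,  1.35277956])}
pad [(array([339., 219.]), 0.93, array([ 0.525, -0.061,  0.018]))]
tank [(array([270., 214.]), 0.91, 
[... 225 characters left out ...]
]))]
switch_top []
pad_window [(array([346., 224.]), 0.9, array([ 0.511, -0.082,  0.018]))]
rack [(array([487., 212.]), 0.74, array([ 0.548, -0.468,  0.04 ]))]
side {'vertical_fov': 42.71262616238068, 'cx': 317.08514036760835, 'cy': 205.80320976282835, 'k1': -0.05079873441070685, 'R': array([[ 0.99323208, -0.11557739,  0.01148443],
       [-0.0802002 , -0.75399575, -0.65196498],
       [ 0.08401163,  0.64663148, -0.7581621 ]]), 't': array([-0.58684032,  0.08086534,  1.39072206])}
tank_red [(array([292., 179.]), 0.64, array([0.529, 0.09 , 0.07 ]))]
tank_black [(array([293., 178.]), 0.76, array([0.533, 0.094, 0.07 ])), (array([298., 242.]), 0.45, array([ 0.526, -0.131,  0.07 ]))]
switch_top []
```

View pics/top0.png

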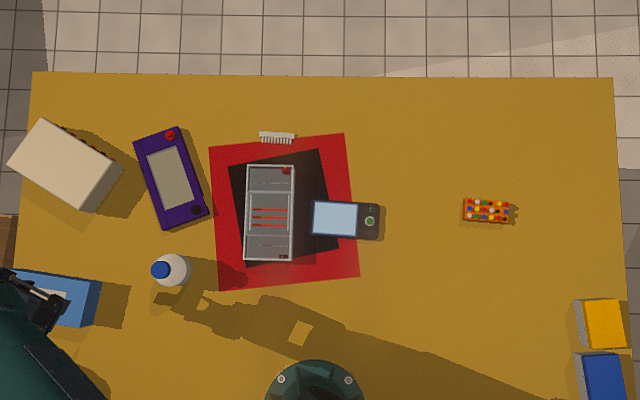

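View pics/side0.png

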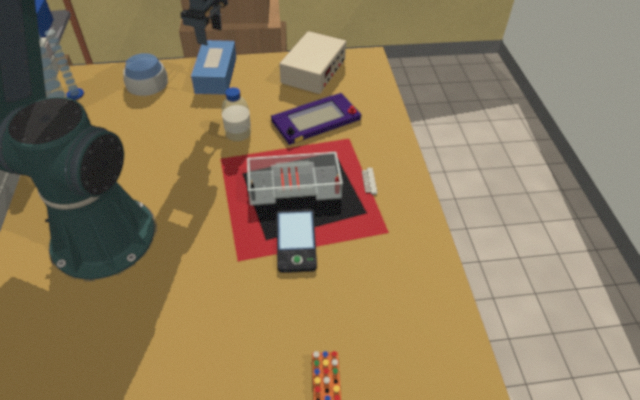

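The top view shows the tank at cols 244–295, rows 165–262, with red at (286,170) and black at (283,257). The pad is at cols 308–380, rows 200–240, with its button at (370,221), so it sits right of the tank (-y) and skewed slightly. The side view agrees: tank (293,178), pad (296,240), rack well behind.

```bash
cat >> h.py <<'E'
def plan(pos,hx,st=None):
    "shift cm (tool axes), turn about tool z for target pos, tool x heading hx (rad, world), tool down"
    st=st or env.state(); R=Ro.from_rotvec(st["ee_rot"]).as_matrix()
    T=np.c_[[np.cos(hx),np.sin(hx),0],[np.sin(hx),-np.cos(hx),0],[0,0,-1]]
    return (R.T@(np.array(pos)-st["eef_pos"])*100).round(2), Ro.from_matrix(R.T@T).as_rotvec().round(3), "hx now",np.degrees(np.arctan2(R[1,0],R[0,0])).round(2)
def rect(name,target,z,st=None):
    m=env.masks_of(name,target)
    if not m: return None
    c=max(cv2.findContours(m[0]["mask"].astype(np.uint8),cv2.RETR_EXTERNAL,cv2.CHAIN_APPROX_NONE)[0],key=cv2.contourArea)[:,0]
    X=onz(name,c,z,st)[:,:2].astype(np.float32)*1000
    (cx,cy),(w,h),a=cv2.minAreaRect(X); return m[0]["conf"],np.round([cx,cy,w,h,a],1)
E
python3 - <<'E'
from h import *
st=env.state()
print(env.camera_params("wrist"))
env.read_camera("top")
print("win",rect("top","pad_window",.018)); print("pad",rect("top","pad",.018)); print("tank",rect("top","tank",.06))
print("btn",onz("top",[370,221],.023),"red",onz("top",[286,170],.072),"blk",onz("top",[283,257],.072))
for y in(-.2,):
  for h in (0,np.pi): print(plan([.5,-.08,.45],h))
E
```

```text
{'vertical_fov': 69.36519012525872, 'cx': 316.72860402980007, 'cy': 197.0478008266094, 'k1': 0.014812053644922121, 'hand_eye': array([[-3.51675286e-05, -9.54269523e-01, -2.98947616e-01,
         8.52335072e-02],
       [ 9.99999916e-01,  8.85162993e-05, -4.00190288e-04,
         3.70342595e-05],
       [ 4.08351131e-04, -2.98947605e-01,  9.54269439e-01,
        -1.69605490e-01],
       [ 0.00000000e+00,  0.00000000e+00,  0.00000000e+00,
         1.00000000e+00]])}
win (0.83, array([523.3, -72.1, 199.5, 105.3,  86.9]))
pad (0.83, array([523.7, -73.5, 201.7, 108.3,  87.7]))
tank (0.66, array([535.7, 134.4, 139.4, 269.1,  89.5]))
btn [[ 0.51962978 -0.14752509  0.023     ]] red [[0.65220491 0.08841638 0.072     ]] blk [[0.41362835 0.09004113 0.072     ]]
(array([-48.39, -55.08, -23.61]), array([-0.   , -0.   ,  2.684]), 'hx now', np.float64(153.77))
(array([-48.39, -55.08, -23.61]), array([ 0.   , -0.   , -0.458]), 'hx now', np.float64(153.77))
```

```bash
python3 -c "
from h import *
print(plan([.52,-.05,.30],np.pi/2))"
```

```text
(array([-48.85, -51.5 ,  -8.61]), array([ 0.   , -0.   ,  1.113]), 'hx now', np.float64(153.77))
```

Emit:
move_arm --rows '[[[0, 0, -8.6, 0, 0, 0, 4], [0, 0, -8.6, 0, 0, 0, 4], [-48.9, -51.5, -8.6, 0, 0, 1.113, 4], [-48.9, -51.5, -8.6, 0, 0, 1.113, 4], [-48.9, -51.5, -8.6, 0, 0, 1.113, 4], [-48.9, -51.5, -8.6, 0, 0, 1.113, 4], [-48.9, -51.5, -8.6, 0, 0, 1.113, 4], [-48.9, -51.5, -8.6, 0, 0, 1.113, 4]]]'

```text
time_s: 1.8
eef_pos: [0.4211, 0.268, 0.3002]
ee_rot: [2.228, 2.215, 0.001]
force: [1.3, 1.1, -0.4]
grip_width: 0.04
```

```bash
python3 -c "
from h import *
s=env.state();print(s['eef_pos'],s['time_s']);print(plan([.52,-.05,.30],np.pi/2))"
```

```text
[0.42105626 0.26801983 0.30019817] 1.8
(array([-3.175e+01,  1.007e+01,  2.000e-02]), array([ 0.001, -0.   , -0.006]), 'hx now', np.float64(89.68))
```

Emit:
move_arm --rows '[[[-31.8, 10, 0, 0, 0, 0, 4], [-31.8, 10, 0, 0, 0, 0, 4], [-31.8, 10, 0, 0, 0, 0, 4], [-31.8, 10, 0, 0, 0, 0, 4], [-31.8, 10, 0, 0, 0, 0, 4], [-31.8, 10, 0, 0, 0, 0, 4], [-31.8, 10, 0, 0, 0, 0, 4], [-31.8, 10, 0, 0, 0, 0, 4]]]'

```text
time_s: 2.8
eef_pos: [0.5205, -0.047, 0.2999]
ee_rot: [-2.22, -2.222, -0.0]
force: [-0.5, -0.1, 0.2]
grip_width: 0.0397
```

```bash
python3 - <<'E'
from h import *
st=env.state(); print(st['eef_pos'],st['time_s'])
im,d=env.read_camera("wrist"); cv2.imwrite("pics/w1.png",im[...,::-1]); np.save("pics/w1.npy",d); import pickle; pickle.dump(st,open("pics/w1.st","wb"))
print("pad",rect("wrist","pad",.018,st)); print("win",rect("wrist","pad_window",.018,st))
for th,z in(("switch_top",.023),("tank_red",.07),("tank_black",.07),("pad_window",.018)):
    print(th,[(np.round(q["at"]),round(q["conf"],2),onz("wrist",q["at"],z,st)[0].round(4)) for q in env.find_in("wrist",th)[:2]])
E
```

```text
[ 0.52050732 -0.04703265  0.29986615] 2.8
pad (0.95, array([524.8, -74. , 201.3, 103.6,  86.6]))
win (0.7, array([524.7, -74.1, 201.5, 104.4,  86.6]))
switch_top []
tank_red [(array([331.,  41.]), 0.77, array([0.5382, 0.1145, 0.07  ]))]
tank_black [(array([330.,  38.]), 0.62, array([0.536 , 0.1182, 0.07  ]))]
pad_window [(array([320., 178.]), 0.86, array([ 0.5252, -0.0715,  0.018 ])), (array([330.,  39.]), 0.46, array([0.5395, 0.1276, 0.018 ]))]
```

View pics/w1.png

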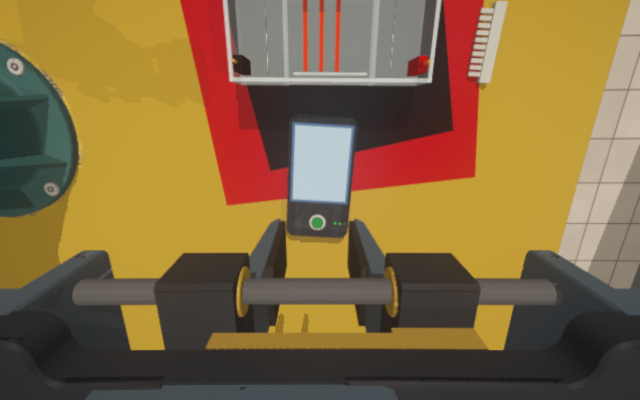

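```bash
python3 - <<'E'
from h import *
import pickle; st=pickle.load(open("pics/w1.st","rb"))
print(onz("wrist",[[231,82],[433,82]],.062,st)); print(onz("wrist",[[231,82],[433,82]],.0,st))
print("terms",onz("wrist",[[240,64],[419,65]],.07,st))
print("btn",onz("wrist",[317,222.5],.023,st))
im=cv2.imread("pics/w1.png"); cv2.imwrite("pics/w1c.png",cv2.resize(im[30:110,220:445],None,fx=3.5,fy=3.5,interpolation=cv2.INTER_CUBIC))
E
```

```text
[[0.40811416 0.06831488 0.062     ]
 [0.67249222 0.06835472 0.062     ]]
[[3.91055399e-01 7.29245863e-02 5.55111512e-17]
 [6.95658323e-01 7.29704859e-02 0.00000000e+00]]
terms [[0.42356843 0.08882132 0.07      ]
 [0.64940316 0.08771693 0.07      ]]
btn [[ 0.52097654 -0.14604001  0.023     ]]
```

View pics/w1c.png

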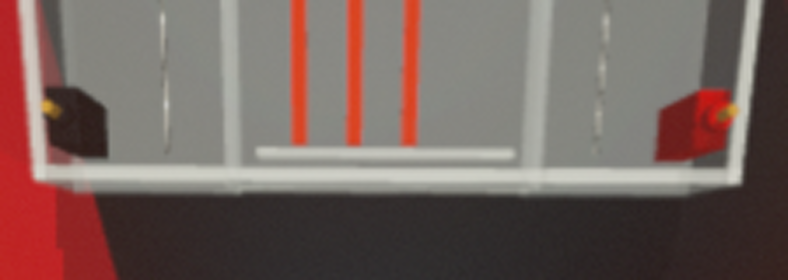

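The crop shows the tank rim corners at about (230,81) and (432,82), 264 mm apart as they must be, giving a tank origin of about (0.539, 0.1335) and yaw of about -0.3°. The pad centre is at (0.525, -0.074) with yaw -3.4°. I'll square it from the -x side with both fingers spread.

```bash
python3 -c "
from h import *
print(plan([.449,-.0695,.1],np.radians(-3.4)))"
```

```text
(array([-2.18, -7.18, 20.  ]), array([ 0.   , -0.   ,  1.631]), 'hx now', np.float64(90.04))
```

Emit:
move_arm --rows '[[[-2.2, -7.2, 0, 0, 0, 1.631, 9.1], [-2.2, -7.2, 0, 0, 0, 1.631, 9.1], [-2.2, -7.2, 0, 0, 0, 1.631, 9.1], [-2.2, -7.2, 5, 0, 0, 1.631, 9.1], [-2.2, -7.2, 10, 0, 0, 1.631, 9.1], [-2.2, -7.2, 15, 0, 0, 1.631, 9.1], [-2.2, -7.2, 20, 0, 0, 1.631, 9.1], [-2.2, -7.2, 20, 0, 0, 1.631, 9.1]]]'

```text
time_s: 4.15
eef_pos: [0.4464, -0.0695, 0.0966]
ee_rot: [-3.138, -0.102, 0.01]
force: [0.4, 0.5, 0.3]
grip_width: 0.0905
```

```bash
python3 -c "
from h import *
print(env.state()['eef_pos']);print(plan([.449,-.0695,.007],np.radians(-3.4)))"
```

```text
[ 0.44637164 -0.06948659  0.09657763]
(array([0.32, 0.03, 8.96]), array([-0.001,  0.006,  0.124]), 'hx now', np.float64(3.71))
```

Emit:
move_arm --rows '[[[0, 0, 0, 0, 0, 0.124, 9.1], [0.3, 0, 2, 0, 0, 0.124, 9.1], [0.3, 0, 5, 0, 0, 0.124, 9.1], [0.3, 0, 7, 0, 0, 0.124, 9.1], [0.3, 0, 8.5, 0, 0, 0.124, 9.1], [0.3, 0, 8.9, 0, 0, 0.124, 9.1], [0.3, 0, 8.9, 0, 0, 0.124, 9.1]]]'

```text
time_s: 5.03
eef_pos: [0.452, -0.0699, 0.0111]
ee_rot: [3.14, -0.084, 0.0]
force: [0.2, 0.6, 0.2]
grip_width: 0.091
```

```bash
python3 -c "
from h import *
print(env.state()['eef_pos']);print(plan([.4705,-.0737,.007],np.radians(-.3)))"
```

```text
[ 0.45199268 -0.06992911  0.01113426]
(array([1.87, 0.28, 0.41]), array([ 0.   , -0.   , -0.048]), 'hx now', np.float64(-3.05))
```

Emit:
move_arm --rows '[[[0.3, 0, 0.3, 0, 0, 0, 9.1], [0.6, 0.05, 0.3, 0, 0, 0, 9.1], [0.8, 0.1, 0.3, 0, 0, -0.01, 9.1], [1.1, 0.1, 0.3, 0, 0, -0.02, 9.1], [1.4, 0.2, 0.3, 0, 0, -0.03, 9.1], [1.6, 0.2, 0.3, 0, 0, -0.04, 9.1], [1.8, 0.3, 0.3, 0, 0, -0.048, 9.1], [1.87, 0.3, 0.3, 0, 0, -0.048, 9.1]]]'

```text
time_s: 6.02
eef_pos: [0.4704, -0.074, 0.0079]
ee_rot: [3.142, -0.008, -0.0]
force: [-3.6, 0.6, 2.1]
grip_width: 0.0917
```

```bash
python3 - <<'E'
from h import *
st=env.state(); print(st['eef_pos'],st['force'])
env.read_camera("wrist")
print("pad",rect("wrist","pad",.018,st))
env.read_camera("top"); print("top pad",rect("top","pad",.018))
print(plan([.4705,-.0737,.007],np.radians(-.3)))
E
```

```text
[ 0.47042765 -0.0739612   0.00788661] [-3.59502937  0.55058107  2.0616561 ]
pad (0.91, array([539.9, -74.4, 199.2, 103.8,  89.7]))
top pad (0.64, array([555.9, -70. ,  79.1, 203.1,   6.1]))
(array([ 0.  , -0.03,  0.1 ]), array([ 0., -0.,  0.]), 'hx now', np.float64(-0.3))
```

Emit:
move_arm --rows '[[[-0.8, 0, 0, 0, 0, 0, 9.1], [-1.2, 0, -1, 0, 0, 0, 9.1], [-1.2, 2, -6, 0, 0, -0.15, 4.4], [0, 6, -8, 0, 0, -0.33, 4.4], [2, 10, -8, 0, 0, -0.52, 4.4], [5, 13, -8, 0, 0, -0.7, 4.4], [6.9, 13, -8, 0, 0, -0.88, 4.4], [6.9, 13, -8, 0, 0, -1.06, 4.4]]]'

```text
time_s: 7.22
eef_pos: [0.5398, -0.2049, 0.0888]
ee_rot: [2.709, 1.588, 0.001]
force: [-0.2, -0.3, -0.8]
grip_width: 0.0442
```

```bash
python3 -c "
from h import *
print(env.state()['eef_pos']);print(plan([.5385,-.203,.007],np.radians(89.7)))"
```

```text
[ 0.53979052 -0.2048517   0.08878063]
(array([ 0.1 , -0.22,  8.18]), array([ 0.002,  0.   , -0.505]), 'hx now', np.float64(60.75))
```

Emit:
move_arm --rows '[[[0, 0, 0, 0, 0, -0.18, 4.4], [0, -0.2, 0, 0, 0, -0.36, 4.4], [0, -0.2, 1, 0, 0, -0.505, 4.4], [0.1, -0.2, 4, 0, 0, -0.505, 4.4], [0.1, -0.2, 7, 0, 0, -0.505, 4.4], [0.1, -0.2, 8, 0, 0, -0.505, 4.4], [0.1, -0.2, 8.15, 0, 0, -0.505, 4.4], [0.1, -0.2, 8.15, 0, 0, -0.505, 4.4]]]'

```text
time_s: 8.22
eef_pos: [0.5379, -0.2027, 0.0075]
ee_rot: [2.233, 2.208, 0.001]
force: [0.3, -0.2, 0.7]
grip_width: 0.044
```

```bash
python3 - <<'E'
from h import *
st=env.state(); print(st['eef_pos'],st['force'])
env.read_camera("wrist")
print("pad",rect("wrist","pad",.018,st))
print(plan([.539,-.125,.007],np.radians(89.7)))
E
```

```text
[ 0.53794996 -0.20267932  0.00746932] [ 0.27753811 -0.21345929  0.67541035]
pad (0.69, array([ 539.5, -122. ,  104.3,  104. ,   89.4]))
(array([7.77, 0.01, 0.04]), array([ 0.001,  0.001, -0.006]), 'hx now', np.float64(89.37))
```

Emit:
move_arm --rows '[[[0.5, 0.05, 0, 0, 0, -0.006, 4.4], [0.9, 0.05, 0, 0, 0, -0.006, 4.4], [1.3, 0.05, 0, 0, 0, -0.006, 4.4], [2.2, 0.05, 0, 0, 0, -0.006, 4.4], [3.2, 0.05, 0, 0, 0, -0.006, 4.4], [4.2, 0.05, 0, 0, 0, -0.006, 4.4], [5.0, 0.05, 0, 0, 0, -0.006, 4.4], [5.2, 0.05, 0, 0, 0, -0.006, 4.4]]]'

```text
time_s: 9.32
eef_pos: [0.5385, -0.1498, 0.0064]
ee_rot: [-2.226, -2.216, 0.0]
force: [0.1, -3.3, 2.0]
grip_width: 0.0443
```

```bash
python3 - <<'E'
from h import *
st=env.state(); print(st['eef_pos'],st['force'])
im,_=env.read_camera("wrist"); cv2.imwrite("pics/w2.png",im[...,::-1])
print("pad",rect("wrist","pad",.018,st))
im,_=env.read_camera("top"); cv2.imwrite("pics/top2.png",im[...,::-1])
print("tank",rect("top","tank",.06))
print(plan([.539,-.0075,.007],np.radians(89.7)))
E
```

```text
[ 0.53845625 -0.14978754  0.00640862] [ 0.05974571 -3.2709439   1.95535356]
pad (0.59, array([539.8, -74.7, 114.9, 103.9,  89.8]))
tank (0.83, array([536.7, 134.2, 134.5, 265.2,  89.8]))
(array([ 1.428e+01,  1.000e-02, -7.000e-02]), array([-0.001, -0.   ,  0.   ]), 'hx now', np.float64(89.71))
```

View pics/w2.png

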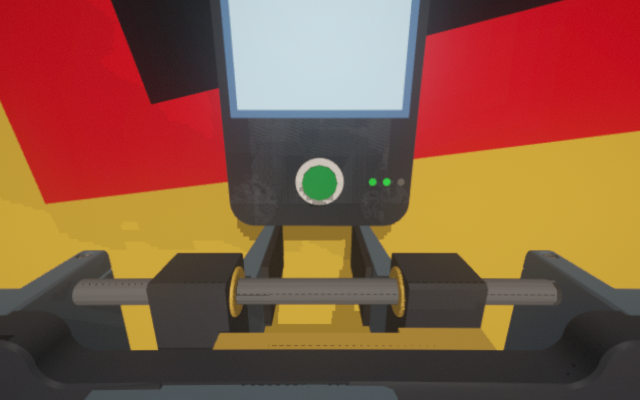

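The picture shows the pad squared up, with its button at (319,182) and both fingers flush on its end face at row ~225. The pad axis is at x ≈ 0.539 and its front is at the mouth.

Emit:
move_arm --rows '[[[0.6, 0, 0, 0, 0, 0, 4.4], [1.4, 0, 0, 0, 0, 0, 4.4], [2.2, 0, 0, 0, 0, 0, 4.4], [3.0, 0, 0, 0, 0, 0, 4.4], [3.8, 0, 0, 0, 0, 0, 4.4], [4.5, 0, 0, 0, 0, 0, 4.4], [4.9, 0, 0, 0, 0, 0, 4.4], [5, 0, 0, 0, 0, 0, 4.4]]]'

```text
time_s: 10.52
eef_pos: [0.5388, -0.1002, 0.0065]
ee_rot: [2.227, 2.216, -0.0]
force: [0.6, -2.7, -0.0]
grip_width: 0.044
```

```bash
python3 - <<'E'
from h import *
st=env.state(); print(st['eef_pos'],st['force'])
im,_=env.read_camera("wrist"); cv2.imwrite("pics/w3.png",im[...,::-1])
print("pad",rect("wrist","pad",.018,st))
im,_=env.read_camera("top"); cv2.imwrite("pics/top3.png",im[...,::-1])
print("tank",rect("top","tank",.06))
a,b=[cv2.imread(f"pics/{n}.png",0).astype(int) for n in("top2","top3")]
d=np.abs(a-b)[140:275,225:300]; print("tank-area diff",d.max(), (d>40).sum())
E
```

```text
[ 0.53877925 -0.10021652  0.00646788] [ 0.56746601 -2.65202507 -0.01488552]
pad (0.61, array([540.4, -25.1, 114.9, 104.7,  89.8]))
tank (0.61, array([5.355e+02, 1.339e+02, 2.661e+02, 1.362e+02, 5.000e-01]))
tank-area diff 87 240
```

Emit:
move_arm --rows '[[[0.8, 0, 0, 0, 0, 0, 4.4], [1.8, 0, 0, 0, 0, 0, 4.4], [2.9, 0, 0, 0, 0, 0, 4.4], [4.0, 0, 0, 0, 0, 0, 4.4], [5.1, 0, 0, 0, 0, 0, 4.4], [6.2, 0, 0, 0, 0, 0, 4.4], [7.2, 0, 0, 0, 0, 0, 4.4], [7.6, 0, 0, 0, 0, 0, 4.4]]]'

```text
time_s: 11.72
eef_pos: [0.5391, -0.0238, 0.0064]
ee_rot: [2.226, 2.216, 0.0]
force: [-0.5, -3.7, 2.4]
grip_width: 0.0439
```

```bash
python3 - <<'E'
from h import *
import pickle
st=env.state(); print(st['eef_pos'],st['force']); pickle.dump(st,open("pics/w4.st","wb"))
im,_=env.read_camera("wrist"); cv2.imwrite("pics/w4.png",im[...,::-1])
print("pad",rect("wrist","pad",.018,st))
im,_=env.read_camera("top"); print("tank",rect("top","tank",.06))
E
```

```text
[ 0.53911623 -0.0237561   0.00644632] [-0.47093911 -3.69332561  2.41205768]
pad (0.83, array([540.5,  31.7,  74.3, 103.8,  89.7]))
tank None
```

View pics/w4.png

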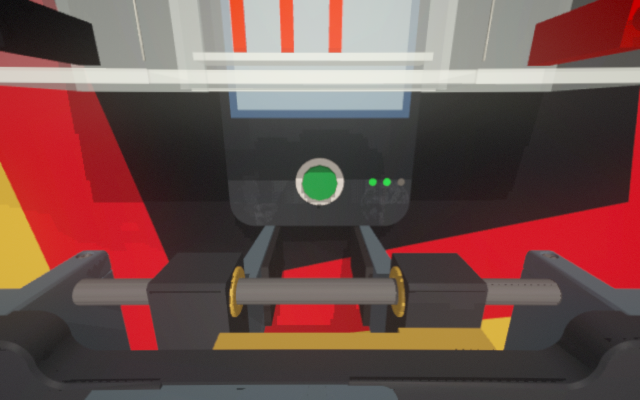

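Button is at (319,182), the tank's near rim at row ~84, and the pad is centred between the chamber walls under the deck. I'll push most of the rest, then check from above.

Emit:
move_arm --rows '[[[0.3, 0, 0, 0, 0, 0, 4.4], [0.7, 0, 0, 0, 0, 0, 4.4], [1.1, 0, 0, 0, 0, 0, 4.4], [1.4, 0, 0, 0, 0, 0, 4.4], [1.4, 0, 0, 0, 0, 0, 4.4], [0.4, 0, 0, 0, 0, 0, 4.4], [-1, 0, 0, 0, 0, 0, 4.4], [-2, 0, 0, 0, 0, 0, 4.4]]]'

```text
time_s: 12.92
eef_pos: [0.539, -0.0457, 0.0064]
ee_rot: [2.228, 2.215, 0.0]
force: [-0.1, 0.0, -0.7]
grip_width: 0.0442
```

Emit:
move_arm --rows '[[[-2, 0, -4, 0, 0, 0, 4.4], [-3, 0, -10, 0, 0, 0, 4.4], [-4, 0, -16, 0, 0, 0, 4.4], [-4, 0, -22, 0, 0, 0, 4.4], [-4, 0, -27, 0, 0, 0, 4.4], [-4, 0, -29, 0, 0, 0, 4.4], [-4, 0, -29, 0, 0, 0, 4.4]]]'

```text
time_s: 13.8
eef_pos: [0.5391, -0.0849, 0.297]
ee_rot: [2.226, 2.214, 0.001]
force: [0.4, -0.3, -0.3]
grip_width: 0.0445
```

```bash
python3 - <<'E'
from h import *
import pickle
st=env.state(); print(st['eef_pos'],st['force']); pickle.dump(st,open("pics/w5.st","wb"))
im,_=env.read_camera("wrist"); cv2.imwrite("pics/w5.png",im[...,::-1])
print("pad",rect("wrist","pad",.018,st))
u,v=proj("wrist",[.539,.06,.03],st)[0]; u,v=int(u),int(v); print(u,v)
x0,y0=max(u-125,0),max(v-75,0)
cv2.imwrite("pics/w5c.png",cv2.resize(im[y0:y0+170,x0:x0+250,::-1],None,fx=3.2,fy=3.2,interpolation=cv2.INTER_CUBIC)); print(x0,y0)
E
```

```text
[ 0.53910162 -0.08489369  0.29702666] [ 0.43520796 -0.26706692 -0.32852396]
pad (0.82, array([540.9,  38.3,  62.4, 103.9,  88.8]))
315 60
190 0
```

View pics/w5c.png

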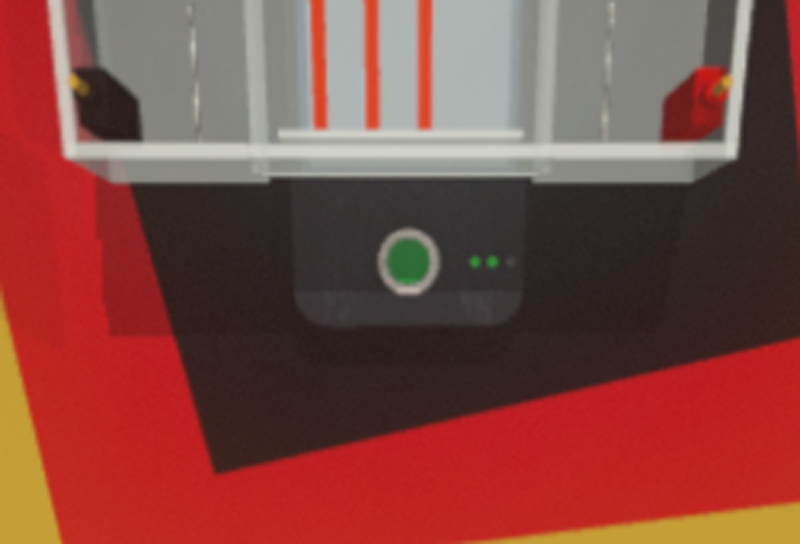

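```bash
python3 - <<'E'
from h import *
import pickle
st=pickle.load(open("pics/w5.st","rb"))
f=lambda pts,z: onz("wrist",np.array(pts)/3.2-.5+[190+.5/3.2,.5/3.2],z,st).round(4)[:,:2].tolist()
print("rim",f([[65,158],[738,159]],.062)); print("bottom edge",f([[112,182],[268,182],[533,182],[692,182]],0))
print("end",f([[350,326],[460,326]],.014)); print("btn",f([[408,261]],.023)); print("sides",f([[293,220],[526,220]],.018))
E
```

```text
rim [[0.4062, 0.0692], [0.6707, 0.0675]]
bottom edge [[0.406, 0.0699], [0.4771, 0.0698], [0.5983, 0.0692], [0.6709, 0.0686]]
end [[0.5138, 0.0071], [0.5649, 0.0069]]
btn [[0.5408, 0.0343]]
sides [[0.4898, 0.0518], [0.5935, 0.0513]]
```

Tank origin works out at (0.539, 0.134) with yaw -0.35°, so it has not moved. The pad is within about 2 mm laterally and square to 0.2°, but still about 2 mm short, so I'll give it the last 2 mm.

Emit:
move_arm --rows '[[[2, 0, 6, 0, 0, 0, 4.4], [3.5, 0, 12, 0, 0, 0, 4.4], [3.5, 0, 18, 0, 0, 0, 4.4], [3.5, 0, 24, 0, 0, 0, 4.4], [3.5, 0, 28, 0, 0, 0, 4.4], [3.5, 0, 29, 0, 0, 0, 4.4], [4.5, 0, 29, 0, 0, 0, 4.4], [5.5, 0, 29, 0, 0, 0, 4.4]]]'

```text
time_s: 14.9
eef_pos: [0.5399, -0.0288, 0.0077]
ee_rot: [2.226, 2.215, 0.002]
force: [0.5, 0.0, -0.6]
grip_width: 0.0437
```

```bash
python3 -c "
from h import *
print(env.state()['eef_pos']);print(plan([.539,-.008,.0065],np.radians(89.7)))"
```

```text
[ 0.53992387 -0.02879823  0.00774315]
(array([ 2.08, -0.1 ,  0.12]), array([0.002, 0.   , 0.   ]), 'hx now', np.float64(89.71))
```

Emit:
move_arm --rows '[[[0.6, 0, 0, 0, 0, 0, 4.4], [1.2, 0, 0, 0, 0, 0, 4.4], [1.6, 0, 0, 0, 0, 0, 4.4], [1.9, 0, 0, 0, 0, 0, 4.4], [2.1, 0, 0, 0, 0, 0, 4.4], [2.1, 0, 0, 0, 0, 0, 4.4], [2.1, 0, 0, 0, 0, 0, 4.4]]]'

```text
time_s: 15.78
eef_pos: [0.5391, -0.0085, 0.0064]
ee_rot: [-2.227, -2.215, 0.0]
force: [0.3, 0.9, -1.0]
grip_width: 0.0442
```

Emit:
move_arm --rows '[[[-1, 0, 0, 0, 0, 0, 4.4], [-2, 0, -1, 0, 0, 0, 0], [-2, 0, -5, 0, 0, 0, 0], [-2, 0, -5, 0, 0, 0, 0], [-2, 0, -5, 0, 0, 0, 0]]]'

```text
time_s: 16.4
eef_pos: [0.5391, -0.0289, 0.0566]
ee_rot: [2.227, 2.215, 0.0]
force: [-0.4, 0.7, -0.4]
grip_width: 0.0071
```

```bash
python3 - <<'E'
from h import *
st=env.state(); print(st['eef_pos'],st['grip_width'])
im,_=env.read_camera("wrist"); cv2.imwrite("pics/w6.png",im[...,::-1])
print("pad",rect("wrist","pad",.018,st))
g=im.astype(int); m=((g[...,1]>g[...,0]+50)&(g[...,1]>g[...,2]+40)).astype(np.uint8)
n,l,s,c=cv2.connectedComponentsWithStats(m); i=1+np.argmax(s[1:,4]); print("btn",c[i],s[i],onz("wrist",c[i],.023,st))
b=onz("wrist",c[i],.023,st)[0]; print(plan([b[0],b[1],.04],np.radians(89.7)))
E
```

```text
[ 0.53907558 -0.02885567  0.05658575] 0.007123607016633263
pad (0.74, array([540.7,  39. ,  60.4, 104.3,  89.7]))
btn [318.93582888 136.31550802] [306 123  27  28 561] [[0.54084123 0.03656749 0.023     ]]
(array([6.52, 0.2 , 1.58]), array([-0.001, -0.   ,  0.   ]), 'hx now', np.float64(89.7))
```

Emit:
move_arm --rows '[[[3, 0.1, 0, 0, 0, 0, 0], [6.5, 0.2, 0, 0, 0, 0, 0], [6.5, 0.2, 1.6, 0, 0, 0, 0], [6.5, 0.2, 2.6, 0, 0, 0, 0], [6.5, 0.2, 2.9, 0, 0, 0, 0], [6.5, 0.2, 2.9, 0, 0, 0, 0]]]'

```text
time_s: 17.25
eef_pos: [0.5412, 0.036, 0.0271]
ee_rot: [-2.228, -2.215, 0.001]
force: [-0.1, 0.1, 1.2]
grip_width: 0.0003
```

```bash
python3 -c "
from h import *
s=env.state();print(s['eef_pos'],s['force'],s['grip_width'])"
```

```text
[0.54123752 0.03598946 0.02708344] [-0.12064817  0.13821109  1.22737954] 0.00032829686178278744
```

Emit:
move_arm --rows '[[[0, 0, 0.3, 0, 0, 0, 0], [0, 0, 0.5, 0, 0, 0, 0], [0, 0, 0.65, 0, 0, 0, 0], [0, 0, 0.75, 0, 0, 0, 0], [0, 0, 0.82, 0, 0, 0, 0], [0, 0, 0.82, 0, 0, 0, 0]]]'

```text
time_s: 18.0
eef_pos: [0.5416, 0.0365, 0.0193]
ee_rot: [2.227, 2.216, 0.0]
force: [0.4, -2.3, 3.9]
grip_width: 0.0005
```

Emit:
move_arm --rows '[[[0, 0, 0.08, 0, 0, 0, 0], [0, 0, 0.14, 0, 0, 0, 0], [0, 0, 0.14, 0, 0, 0, 0]]]'

```text
time_s: 18.38
eef_pos: [0.5417, 0.0366, 0.0188]
ee_rot: [2.227, 2.216, -0.0]
force: [-5.7, -3.2, 23.8]
grip_width: 0.0005
```

Force rose to 24 N at the hard stop, so the button is fully down. Now straight up and clear.

Emit:
move_arm --rows '[[[0, 0, -0.15, 0, 0, 0, 0], [0, 0, -0.5, 0, 0, 0, 0], [0, 0, -1.5, 0, 0, 0, 0], [0, 0, -6, 0, 0, 0, 0], [-3, 0, -12, 0, 0, 0, 0], [-8, 0, -18, 0, 0, 0, 0], [-12, 0, -24, 0, 0, 0, 0], [-12, 0, -28, 0, 0, 0, 0]]]'

```text
time_s: 19.38
eef_pos: [0.5398, -0.0836, 0.2957]
ee_rot: [-2.228, -2.214, 0.001]
force: [0.4, -0.3, -0.5]
grip_width: 0.0005
```

Emit:
move_arm --rows '[[[0, 0, 0, 0, 0, 0, 0], [0, 0, 0, 0, 0, 0, 0]]]'

```text
time_s: 19.62
eef_pos: [0.5403, -0.0822, 0.2937]
ee_rot: [-2.227, -2.215, 0.0]
force: [-0.2, 0.0, -0.2]
grip_width: 0.0007
```

```bash
python3 - <<'E'
from h import *
import pickle
st=env.state(); print(st['eef_pos'],st['force']); pickle.dump(st,open("pics/w7.st","wb"))
im,_=env.read_camera("wrist"); cv2.imwrite("pics/w7.png",im[...,::-1])
print("pad",rect("wrist","pad",.018,st))
u,v=proj("wrist",[.539,.06,.03],st)[0].astype(int)
x0,y0=max(u-125,0),max(v-75,0); print(x0,y0)
cv2.imwrite("pics/w7c.png",cv2.resize(im[y0:y0+170,x0:x0+250,::-1],None,fx=3.2,fy=3.2,interpolation=cv2.INTER_CUBIC))
g=im.astype(int); m=((g[...,1]>g[...,0]+40)&(g[...,1]>g[...,2]+30)).astype(np.uint8)
n,l,s,c=cv2.connectedComponentsWithStats(m); i=1+np.argmax(s[1:,4]); print("btn",c[i],s[i],onz("wrist",c[i],.023,st))
E
```

```text
[ 0.54026807 -0.08221468  0.2936764 ] [-0.19606009  0.0418702  -0.17345408]
pad (0.92, array([540.7,  39.5,  60.8, 103.4,  89.7]))
190 0
btn [316.752  81.968] [311  76  12  13 125] [[0.54083648 0.03586959 0.023     ]]
```

View pics/w7c.png

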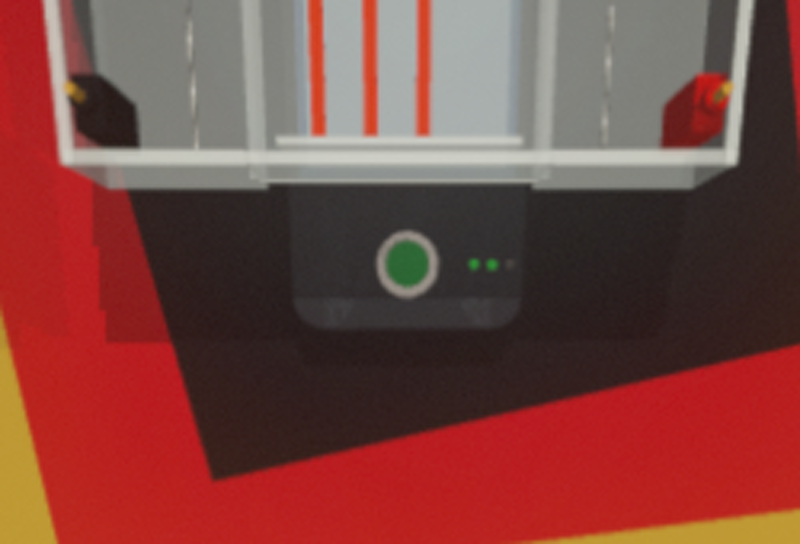

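The last view shows the button back up at (316.8, 82), at y = 0.036 against a target of 0.036. The tank rim is unmoved and the arm is clear. The pad sits 2–3 mm towards +x of the tunnel axis, not touching the walls. It can't be corrected from the exposed end without turning the pad, so I'm accepting it.

```bash
python3 -c "
from h import *
print(env.sign_off(), env.state()['time_s'])"
```

```text
the job is handed in; nothing more can be done
the job is handed in; nothing more can be done
```

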